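Key the pulley to its shaft

TASK

Fix the pulley on its shaft: take the tapered key (rectangular head, not the round-headed pin) from the wooden block, start it with the gripper in the keyway beside the shaft with its tapered side and the overhang of its head pointing away from the shaft, and let go while it still stands well proud. Then drive it down with the dolly (the loose flanged tool) until it is tight and the underside of its head sits down on the pulley's face; do not force it in with the gripper. Finally stand the dolly back upright in its ring, and leave everything else where it is.

Things in the scene. Friction and masses are not known exactly. Their poses are not given: they have to be found in the camera images.
- pulley: Toothed aluminium pulley, diameter 99, on an upright dark shaft (diameter 40) and a 130x116x12 plate, fixed; top face 60 above the table, shaft flush. Origin on the table under the shaft's axis, z up, +x from the axis through the keyway: a pocket 16 wide in y, 48 deep, upright shaft wall at x=10, outer side the shoe's face, x=19 at the mouth, leaning in to x=13.5 at the bottom like the key's taper
- keyway_mouth (a point): Point in the pulley's top face (60 above the table) at x=15.5, y=0 of the pulley's frame; key_seat lies here when the key is fully home. Axes as pulley
- shoe (a joint): Sprung steel shoe, the outer side of the keyway: 0 with the keyway empty (mouth 9 wide); pushed outward (m) by the key, to about 0.002 when it is home. Spring 4.5 N/mm: driving the key takes a push that rises to about 15 N; friction then locks it where it is
- key: Tapered steel key, 0.11 kg, head up in one pocket of the block (varies). Origin at its bottom end, z up. Shank 44 long, y -6 to 6; straight face x=-5.5; +x face tapers from x=5.5 under the head to 1.6 at z=10; lowest 10 mm narrow to a tip x -4 to -0.5, y -3 to 3. Rectangular head z 44 to 70, y -11 to 11 (grip across y), x -6 to 14. Goes in with +x along the pulley's +x
- key_seat (a point): Point on the key's axis (x=y=0 of key) in the plane of the head's underside, 44 above its bottom end. With the key lowered in and let go, the taper holds this point 14 to 27 mm above the pulley's face (higher the farther the key stands off the shaft's wall)
- key_nose (a point): Middle of the overhanging end face of the key's head: x = 14, y = 0, z = 57 of key
- key_block: Wooden block 60 x 150 x 75 (x, y, z), fixed, origin on the table under its centre, with upright through pockets 15 x 16 at y = -45 and y = +45. Key and pin stand in them, heads resting on the block's top, with the block's yaw (either may be in either pocket)
- pin: Steel locating pin with a ROUND head (diameter 20, 20 high) on a shank of diameter 11 x 44, in the other pocket of the block; a bystander that stays there. Origin at its bottom end
- dolly: Driving dolly, a loose upright tool of about 0.25 kg: round foot, diameter 44, height 24, with a flat rubber underside; above it a post of diameter 24 up to 85 mm. Origin: centre of the foot's underside. Grip the post just above the foot; strike or press the key's head with the foot's underside
- dolly_ring: Parking ring of the dolly, fixed on the table: outer diameter 70, inner diameter 54, height 8, open inside, so the dolly's foot stands on the table within it. Origin: its centre on the table
- jar: Glass jar, diameter 69, height 112, loose bystander; origin under its centre
- tape_roll: Roll of brown parcel tape, diameter 66, height 48, loose bystander; origin under its centre
- lid: Jar lid, diameter 65, height 16, loose bystander; origin under its centre
- marker: Felt marker lying flat, 17 x 130 x 18, long along its y, loose bystander; origin under its centre

How it is judged:
On the way, in this order (a step that is already met when the one before it is completed fails the run):
1. the key stands started in the keyway, the right way round, let go, its head's underside 8 to 32 mm above the pulley's face (z of key_seat in the frame of keyway_mouth between 0.008 and 0.032 m and contact force between key and the fingers below 0.05 N and linear speed of key below 0.05 m/s and horizontal distance between key_seat and keyway_mouth below 0.006 m and x of key_nose in the frame of keyway_mouth above 0.006 m and angle between the y axis of key and the y axis of pulley, either way round below 0.2 rad and angle between key's own z axis and vertical below 0.3 rad), for 0.2 s.
2. the dolly bears on the key with more than 3 N (contact force between dolly and key above 3 N).
3. the key is home and tight: head's underside within 2.5 mm of the pulley's face, shoe pushed out by more than 1.4 mm (z of key_seat in the frame of keyway_mouth below 0.0025 m and value of joint shoe above 0.0014 m and horizontal distance between key_seat and keyway_mouth below 0.006 m and x of key_nose in the frame of keyway_mouth above 0.006 m and angle between the y axis of key and the y axis of pulley, either way round below 0.2 rad and angle between key's own z axis and vertical below 0.2 rad), for 0.2 s.
At the end, for the whole second after the job is handed in: Key in the keyway the right way round, head within 2.5 mm of the pulley's face, shoe out by over 1.4 mm; dolly upright and at rest on the table in its ring (10 mm from centre); pin within 15 mm, jar, tape roll, lid and marker within 40 mm of their starts (all of step 3 and horizontal distance between dolly and dolly_ring below 0.01 m and height (world z) of dolly below 0.005 m and angle between dolly's own z axis and vertical below 0.1 rad and linear speed of each of dolly, key below 0.02 m/s and distance of pin from where it was at the start of the episode below 0.015 m and distance of each of jar, tape_roll, lid, marker from where it was at the start of the episode below 0.04 m); the robot touches nothing.
It fails at once if the key is forced in with the gripper or arm: they bear on it while the shoe is pushed out by more than 1.2 mm ((contact force between key and the fingers above 1 N or contact force between key and the arm above 1 N) and value of joint shoe above 0.0012 m).
It fails at once if the pin is taken out or moved by more than 15 mm (distance of pin from where it was at the start of the episode above 0.015 m).
It fails at once if jar, tape roll, lid or marker is moved by more than 40 mm (distance of any of jar, tape_roll, lid, marker from where it was at the start of the episode above 0.04 m).
It also fails if it takes over 58 s, if anything falls off the work surface, if the arm or the gripper's body presses on something with over 40 N, if the wrist force passes 120 N, or if a joint passes its speed limit or range.

ROBOT

A 6-joint arm with a two-finger parallel gripper is mounted at the origin on a cart in front of the work surface, level with it; the furniture and walls round the work are solid. World frame = base frame: x ahead of the robot, y to its left, z up, the work surface at z = 0. Lengths are in m, angles in rad, forces in N, time in s.
With the tool pointing down it reaches from about 0.25 to 0.725 m from the base axis. Payload 4 kg.
Tool frame: the origin (TCP) lies at the very end of the fingers, on their centre line; the grasp point (between the pads) lies 19 mm behind it; z points along the fingers, y is the line along which they close (so a half turn about z gives the same grasp; the last joint's range is limited). The gripper opens to 85 mm and grips with 20 to 120 N. Pads are 22 mm wide; open, the fingers measure 114 mm over their backs; the gripper's body (76 mm by 85 mm) begins 54 mm behind the grasp point. The pads swing forward as they close: fully open they stand 13 mm farther back than shut.
Start: joints at [-1.266, 0.241, 0.005, 1.335, 0, 1.571], TCP at [0.15, -0.477, 0.211] pointing down, gripper open.
Joint ranges: [-2.72, 2.72], [-1.05, 1.87], [-1.09, 1.28], [-1.99, 2.15], [-1.42, 1.44], [-3.14, 3.14]. Speed limits (rad/s): [2.79, 2.79, 3.14, 3.14, 3.14, 3.14].

INTERFACE

Orientations are given as a unit quaternion [x, y, z, w].
In Python, from workcell import bot, vision, workorder, boxes_of gives the robot as it stands.
- The arm moves only by the tool send_rows, never from a script. Its argument "motion" is text: rows parted by semicolons, each of 5 numbers parted by spaces: the closure, from -1 (fully open) to 1 (shut), so that 0 is half open, then the shift along the tool's x, y, z in cm, then the turn about the tool's z in rad. In form: claw x y z twist; .... A call has 1 to 5 rows; each row is the pose to reach, as a shift and turn from the pose commanded when the call began, along the tool's axes at that moment; what a row does not reach only later rows make up. A row lasts 1/10 s, in which the tool goes at most 50 mm and 8.59 degrees, less where a joint would pass 70% of its speed; a pose out of reach is approached as far as the arm can. A call with a gripper value outside its range is refused whole. The fingers move at their own pace and stop on an object; the grip force is fixed at half the most. Time passes only in rows, so rows that repeat a pose let the fingers close. It gives the time, the measured TCP pose, the force, the opening and the grip force at its end, in the units of the state.
- bot.get_obs(): the state, without advancing time (a new reading comes with each control period).
- vision.camera(name): name is "side" or "top" or "wrist"; returns the picture (400x640x3 uint8, red, green, blue); there is no depth.
- vision.camera_model(name): a dict with "fov_y" (degrees; the focal length in pixels is half the picture's height over the tangent of half this angle, whatever the lens; pixels are square), "cx", "cy" (the principal point, pixels), "world_from_camera" (4x4, takes a point from camera to world coordinates); the wrist camera has in their place "hand_eye" (4x4, takes a point from camera to tool coordinates, whose origin is the TCP and whose axes are the flange's). Camera axes: x right, y down, z forward; pixel columns grow to the right and rows downward; lengths in m; the calibration is good to about 2 mm. A picture is of the moment at which its call begins: read the wrist's pose just before it. camera_model takes no time and is no camera call.
- workorder.job_done(): hands the job in; it is judged then, once.
Trained networks look in the newest picture that a camera, given by its name, has taken for a name from the list of things; names that differ only in an ending like _2 or _b are one class to them, and where a whole thing is asked for, a point or a joint stands for the part that bears it (a point fixed in the world has none). Each returns a list of dicts, best first, with "conf" (0 to 1); they miss things now and then, are a little off and sometimes report something else, mostly with a low value. They report only what shows in the picture. A call takes as long as a camera call.
- boxes_of(camera, target): "rect" ([centre column, centre row, width, height] in pixels, round what is visible of it).
The state is a dict: "clock": time; "joint_pos": joint angles; "joint_vel": joint speeds; "tau": joint torques, N m; "eef_pos": TCP position; "tool_rot": TCP orientation; "ft_force": force on the tool from outside, world axes, zero at the start; "ft_torque": the same for the moment, N m; "grip_width": finger opening in m; "grasp_force": force on a finger pad.
Only numpy, scipy, OpenCV 4.12 (cv2) and the standard library are available. Lean on these libraries where they do the work, as an engineer would, in place of code of your own. Each camera call takes 0.05 s, during which the arm holds its last target. There are 200 camera calls.

## Working session

There is one attempt and no reset: what is moved stays moved. The work goes in short steps, Python scripts to look and compute and a tool call to move; the robot and the scene stay as the last step left them, time stands still between calls to the robot, and variables do not carry over. Pictures are saved under pics/ and viewed, at most 10 in all, crops included, and the job is handed in when it is done.

Besides the shell and the picture viewer there is one more tool, called as a command line: name --argument value ..., lists and objects as JSON in quotes. send_rows: Moves the arm, as the interface text tells. Its arguments: {"type":"object","properties":{"motion":{"type":"string"}},"required":["motion"]}

```bash
mkdir -p pics; cat > h.py <<'E'
import numpy as np,cv2
from scipy.spatial.transform import Rotation as R
from workcell import bot,vision,workorder,boxes_of
def model(n):
    m=vision.camera_model(n); f=200/np.tan(np.radians(m["fov_y"])/2)
    if "world_from_camera" in m: T=np.array(m["world_from_camera"])
    else:
        o=bot.get_obs(); W=np.eye(4); W[:3,:3]=R.from_quat(o["tool_rot"]).as_matrix(); W[:3,3]=o["eef_pos"]; T=W@np.array(m["hand_eye"])
    return f,m["cx"],m["cy"],T
def px2w(M,u,v,z):
    f,cx,cy,T=M; d=T[:3,:3]@np.array([(u-cx)/f,(v-cy)/f,1]); o=T[:3,3]; return o+d*(z-o[2])/d[2]
def w2px(M,p):
    f,cx,cy,T=M; c=T[:3,:3].T@(np.array(p)-T[:3,3]); return cx+f*c[0]/c[2],cy+f*c[1]/c[2]
def snap(n,name):
    M=model(n); im=vision.camera(n); cv2.imwrite(f"pics/{name}.png",cv2.cvtColor(im,cv2.COLOR_RGB2BGR)); return M,im
E
python3 - <<'E'
from h import *
np.set_printoptions(precision=4,suppress=True)
for n in("top","side"):
    M,im=snap(n,n+"0"); print(n,M)
    H=dict(pulley=.06,keyway_mouth=.06,key=.09,pin=.09,key_block=.075,dolly=.085,dolly_ring=.004,jar=.11,tape_roll=.048,lid=.016,marker=.018)
    for k,z in H.items():
        for b in boxes_of(n,k)[:2]: print(k,round(b["conf"],2),np.round(b["rect"],1),px2w(M,*b["rect"][:2],z))
o=bot.get_obs();print(o)
print(vision.camera_model("wrist"))
E
```

```text
top (np.float64(501.80571767809937), 324.5094732157618, 197.85324958112815, array([[-0.0939, -0.9715,  0.2178,  0.1854],
       [-0.9956,  0.0921, -0.0184, -0.048 ],
       [-0.0022, -0.2186, -0.9758,  1.721 ],
       [ 0.    ,  0.    ,  0.    ,  1.    ]]))
pulley 0.58 [364.6 208.9  41.1  35.6] [ 0.5054 -0.2103  0.06  ]
keyway_mouth 0.57 [365.  209.1  40.3  42. ] [ 0.5045 -0.2116  0.06  ]
key_block 0.69 [292.7 228.1  49.   32.5] [0.4604 0.0358 0.075 ]
key_block 0.26 [419.1 216.   11.5  19. ] [ 0.4614 -0.387   0.075 ]
dolly 0.56 [419.  215.8  12.8  12.1] [ 0.4604 -0.3847  0.085 ]
dolly 0.52 [279.9 225.7   0.8   6. ] [0.4707 0.0767 0.085 ]
dolly_ring 0.58 [414.4 216.2   7.5  23.3] [ 0.4741 -0.3853  0.004 ]
jar 0.89 [398.2 158.8  22.3  23.8] [ 0.6551 -0.3364  0.11  ]
tape_roll 0.68 [342.8 253.3  23.   15. ] [ 0.3645 -0.1224  0.048 ]
lid 0.8 [222.  247.1  20.6  20.1] [0.4277 0.284  0.016 ]
marker 0.58 [392.  245.9  34.3   6.1] [ 0.377 -0.293  0.018]
side (np.float64(510.8123428985323), 323.2698584871932, 201.94068035297394, array([[ 0.897 , -0.1521,  0.415 , -0.0078],
       [-0.4414, -0
[... 1000 characters left out ...]
3352, -0.    ,  1.5708]), 'joint_vel': array([-0.0001,  0.0015,  0.0008,  0.0005,  0.001 ,  0.0006]), 'tau': array([ -0.0001, -37.2223,  25.2692,   0.0015,  -0.0001,   0.    ]), 'eef_pos': array([ 0.15  , -0.477 ,  0.2111]), 'tool_rot': array([0.9884, 0.1518, 0.    , 0.    ]), 'ft_force': array([-0.1927, -0.2718, -0.1299]), 'ft_torque': array([0.013 , 0.0748, 0.0401]), 'grasp_force': 0.0, 'grip_width': 0.08546735028138683}
{'fov_y': 65.63647624166887, 'cx': 320.6660712729498, 'cy': 195.20201793585207, 'hand_eye': array([[ 0.0001, -0.9555, -0.2951,  0.0755],
       [ 1.    , -0.0001,  0.0008, -0.001 ],
       [-0.0008, -0.2951,  0.9555, -0.163 ],
       [ 0.    ,  0.    ,  0.    ,  1.    ]])}
```

View pics/top0.png

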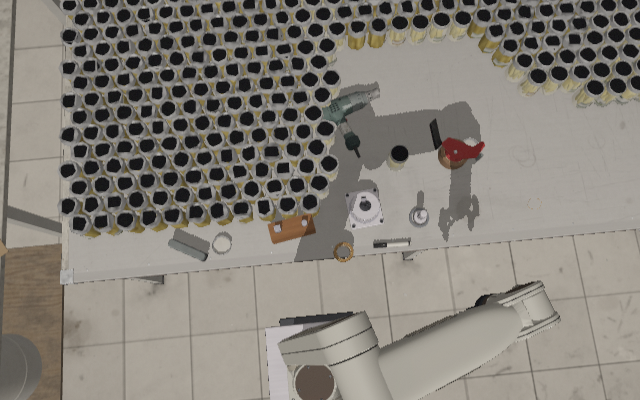

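View pics/side0.png

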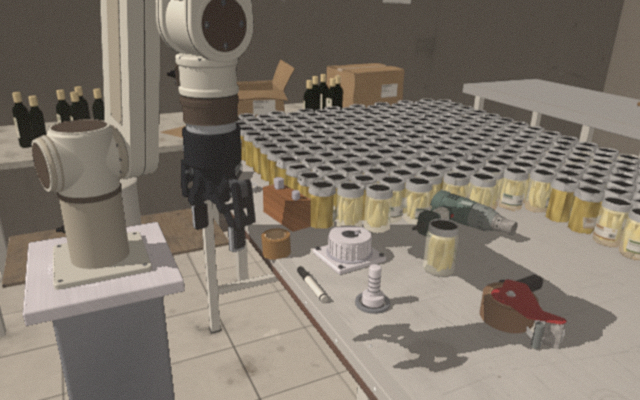

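The top view shows the block at about (292,228), pulley (366,208), dolly in its ring (420,216), tape (343,253) and marker (392,243). The side view agrees. Next I move the wrist camera over the pulley and block.

send_rows --motion "-1 5 -3 0 0; -1 10 -6 -1 0; -1 15 -9 -2 0; -1 19 -12 -3 0; -1 23 -14.5 -4 0"

```text
clock: 1.7
eef_pos: [0.3107, -0.2873, 0.2464]
tool_rot: [0.988, 0.151, 0.0, 0.0]
ft_force: [0.5, -0.8, -0.6]
grip_width: 0.0856
grasp_force: 0.0
```

send_rows --motion "-1 4 -2.5 0 0; -1 8 -5 0 0; -1 12 -7.5 0 0; -1 16 -10 0 0; -1 19 -12 0 0"

```text
clock: 2.2
eef_pos: [0.4567, -0.1153, 0.2461]
tool_rot: [0.988, 0.153, 0.0, 0.0]
ft_force: [0.9, -0.5, 1.3]
grip_width: 0.0856
grasp_force: 0.0
```

```bash
python3 - <<'E'
from h import *
np.set_printoptions(precision=4,suppress=True)
M,im=snap("wrist","w1"); o=bot.get_obs(); print(o["clock"],o["eef_pos"],o["tool_rot"])
for k,z in dict(pulley=.06,key=.101,pin=.095,key_block=.075).items():
    for b in boxes_of("wrist",k)[:2]: print(k,round(b["conf"],2),np.round(b["rect"],1),px2w(M,*b["rect"][:2],z))
E
```

```text
2.25 [ 0.4595 -0.1119  0.2458] [ 0.988   0.1547  0.0018 -0.0014]
pulley 0.59 [408.7 135.2 113.8 117.9] [ 0.522  -0.1966  0.06  ]
key 0.79 [126.9 109.5  29.6  19.9] [0.4638 0.0823 0.101 ]
key 0.72 [221.1 126.5  22.7  23.1] [ 0.4754 -0.007   0.101 ]
pin 0.73 [222.  125.1  23.4  25. ] [ 0.4759 -0.0059  0.095 ]
key_block 0.85 [187.  119.8 160.4  79.7] [0.4669 0.0357 0.075 ]
```

View pics/w1.png

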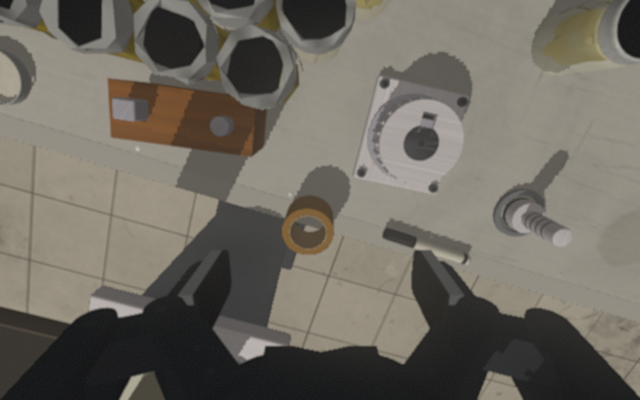

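The wrist view shows the key's square head at (128,109), the round pin at (222,126), the keyway at (429,118) with the shaft at (421,143), and the dolly ring at (518,212). I'll zoom in on the key and keyway.

```bash
python3 - <<'E'
import cv2,numpy as np
im=cv2.imread("pics/w1.png")
a=cv2.resize(im[70:170,90:280],None,fx=4,fy=4,interpolation=cv2.INTER_CUBIC)[:, :760]
b=cv2.resize(im[65:200,350:480],None,fx=4,fy=4,interpolation=cv2.INTER_CUBIC)
cv2.imwrite("pics/c1.png",a); cv2.imwrite("pics/c2.png",b)
E
```

```text
(no output)
```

View pics/c1.png

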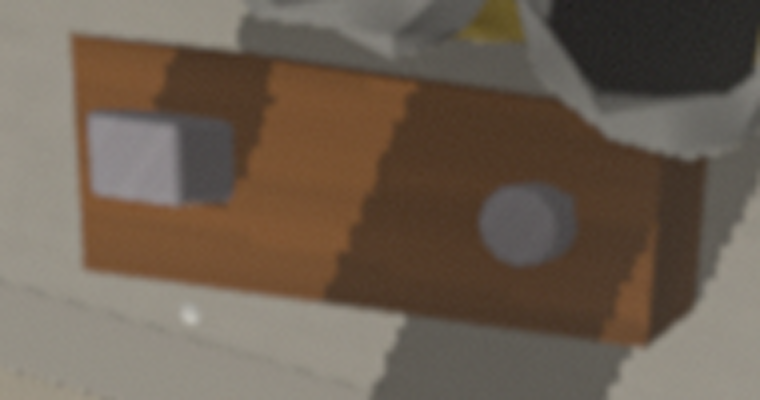

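View pics/c2.png

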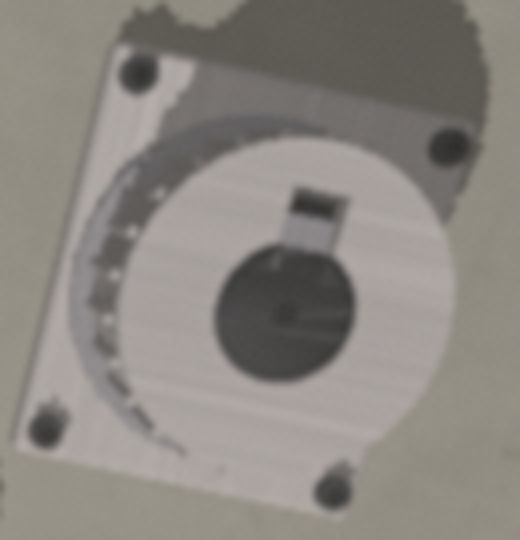

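```bash
python3 - <<'E'
from h import *
np.set_printoptions(precision=4,suppress=True)
# pose at w1
M=list(model("wrist"));
print(bot.get_obs()["eef_pos"],bot.get_obs()["tool_rot"])
P=lambda p,o,z: px2w(M,p[0]/4+o[0],p[1]/4+o[1],z)
k=(90,70);q=(350,65)
h=[P(p,k,.101) for p in((90,113),(180,118),(182,204),(93,193))]; print("head",*h,np.mean(h,0))
b=[P(p,k,.075) for p in((70,34),(85,268),(648,346))]; print("block",*b,(b[0]+b[2])/2, [np.linalg.norm(b[i]-b[1]) for i in(0,2)])
d=b[0]-b[1]; e=b[1]-b[2]; print("block yaw x",np.arctan2(d[1],d[0]),"from y",np.arctan2(e[1],e[0])-np.pi/2)
c=P((286,312),q,.06); print("shaft",c, "disc L R",P((120,290),q,.06),P((455,290),q,.06),P((310,138),q,.06))
H=[P(p,q,.012) for p in((139,73),(450,147),(47,427),(333,490))]; print("holes",*H,np.mean(H,0))
u=(H[0]+H[1]-H[2]-H[3]);v=H[0]+H[2]-H[1]-H[3]; print("yaw",np.arctan2(u[1],u[0]),np.arctan2(v[1],v[0])-np.pi/2)
s=P((308,252),q,.06); print("shoe dir",np.arctan2(*(s-c)[:2][::-1]),np.linalg.norm(s-c))
# head in block frame
C=(b[0]+b[2])/2; y=e/np.linalg.norm(e); x=np.array([y[1],-y[0],0])
for i in h: print((i-C)@x,(i-C)@y)
E
```

```text
[ 0.4548 -0.1176  0.2458] [ 0.9884  0.1521 -0.0004  0.0001]
head [0.4683 0.0941 0.101 ] [0.4735 0.0736 0.101 ] [0.4537 0.0705 0.101 ] [0.4498 0.0913 0.101 ] [0.4613 0.0824 0.101 ]
block [0.4811 0.1169 0.075 ] [0.423  0.1068 0.075 ] [ 0.4477 -0.041   0.075 ] [0.4644 0.0379 0.075 ] [np.float64(0.05890350696370245), np.float64(0.14986784342569479)]
block yaw x 0.17129792081072975 from y 0.16524398705966603
shaft [ 0.516  -0.2159  0.06  ] disc L R [ 0.5077 -0.1694  0.06  ] [ 0.5358 -0.2584  0.06  ] [ 0.5609 -0.2038  0.06  ]
holes [ 0.5674 -0.1623  0.012 ] [ 0.5761 -0.2609  0.012 ] [ 0.4564 -0.1728  0.012 ] [ 0.4648 -0.2707  0.012 ] [ 0.5162 -0.2167  0.012 ]
yaw 0.09082754789831081 0.08675248230817223
shoe dir 0.03949008630457979 0.017071886978435962
0.013058037814850217 0.054729550405005864
0.014885270078943153 0.03368681646729489
-0.005206622030326771 0.0339154612019116
-0.0055788534563854745 0.05505998153692571
```

send_rows --motion "-0.2 1.7 -4.7 1.5 0.04; -0.2 3.4 -9.4 3 0.08; -0.2 5.1 -14 4.5 0.12; -0.2 6.9 -19.1 6.5 0.137; -0.2 6.9 -19.1 6.5 0.137"

```text
clock: 2.95
eef_pos: [0.4628, 0.0839, 0.1795]
tool_rot: [0.996, 0.088, -0.001, -0.002]
ft_force: [0.3, -0.1, -0.2]
grip_width: 0.0513
grasp_force: 0.0
```

send_rows --motion "-0.2 0 0 0 0; -0.2 0 0 0 0"

```text
clock: 3.15
eef_pos: [0.4645, 0.08, 0.1815]
tool_rot: [0.996, 0.085, 0.0, -0.001]
ft_force: [0.1, -0.4, -0.1]
grip_width: 0.0514
grasp_force: 0.0
```

```bash
python3 - <<'E'
from h import *
np.set_printoptions(precision=4,suppress=True)
o=bot.get_obs(); print(o["clock"],o["eef_pos"],o["tool_rot"],R.from_quat(o["tool_rot"]).as_matrix()[:2,0],o["grip_width"])
M,im=snap("wrist","w2"); np.save("M2.npy",np.array(M,dtype=object),allow_pickle=True)
for k in("key","pin"):
    for b in boxes_of("wrist",k)[:2]: print(k,round(b["conf"],2),np.round(b["rect"],1),px2w(M,*b["rect"][:2],.101))
E
```

```text
3.15 [0.4645 0.08   0.1815] [ 0.9964  0.0853  0.     -0.0012] [0.9855 0.1699] 0.05141347340189456
key 0.81 [310.8 193.5  24.2  30. ] [0.4646 0.0893 0.101 ]
pin 0.87 [417.8 195.4  24.   32.4] [0.4779 0.0024 0.101 ]
```

View pics/w2.png

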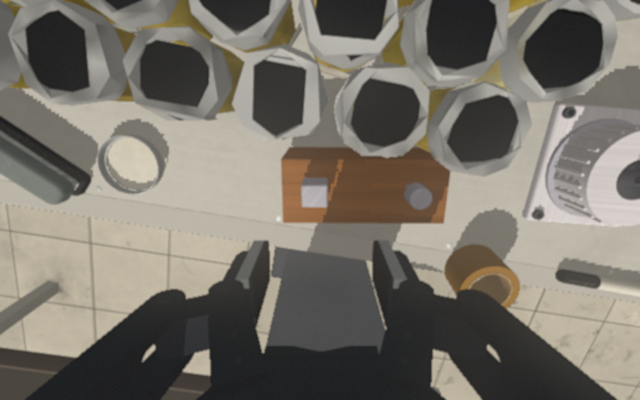

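The key head sits at cols 302–327, rows 178–207, the pin at (418,195), and the open fingers at (255,270) and (385,270). I'll get a sub-pixel fit of the head's top face.

```bash
python3 - <<'E'
from h import *
np.set_printoptions(precision=4,suppress=True,linewidth=200)
M=np.load("M2.npy",allow_pickle=True)
im=cv2.imread("pics/w2.png"); g=im[172:214,294:336].astype(int)
print(g[::2,::2,0])  # blue channel: wood is dark
m=((g[...,0]>150)).astype(np.uint8)
c=max(cv2.findContours(m,0,1)[0],key=cv2.contourArea); r=cv2.minAreaRect(c); print(r,cv2.boundingRect(c))
u,v=r[0][0]+294,r[0][1]+172
p=px2w(M,u,v,.101); print(u,v,p)
q=[px2w(M,a+294,b+172,.101) for a,b in cv2.boxPoints(r)]; print(np.array(q))
E
```

```text
[[ 71  72  72  71  71  67  62  59  58  57  58  58  57  56  55  55  53  53  54  54  54]
 [ 73  71  71  70  68  61  59  57  56  57  56  57  56  53  55  53  55  55  53  51  54]
 [ 71  72  71  71  70  68  62  62  63  63  59  62  61  58  61  61  55  51  55  53  56]
 [ 73  72  70  72  76  93  96  98  97  96  97  96  95  94  94  95  79  54  55  54  56]
 [ 71  70  71  71  87 102 103 105 104 102 101 101 100  99 101 101  96  60  54  55  60]
 [ 71  69  67  70  91 102 100 103 102 100 101 100  99 101  98 101  95  62  55  55  64]
 [ 71  71  72  77 104 110 112 112 112 111 112 110 111 111 112 114 104  64  56  65  66]
 [ 73  71  72  91 147 156 159 160 157 157 157 156 157 153 155 159 140  73  56  66  62]
 [ 71  74  71 100 168 179 181 179 175 175 174 176 174 174 178 180 153  78  57  65  54]
 [ 73  74  71 100 169 181 180 176 174 176 174 173 173 176 180 177 149  75  60  61  54]
 [ 72  72  70  98 171 182 180 178 176 175 177 175 177 178 178 173 149  78  60  57  54]
 [ 71  72  70 100 172 181 177 178 178 178 176 176 180 181 175 174 149  82  62  56  54]
 [ 72  74  71  92 167 180 180 177 178 178 175 179 181 17
[... 210 characters left out ...]
  75  73  91 163 182 182 182 181 183 184 180 177 177 176 176 150  78  55  53  55]
 [ 74  75  73  87 162 185 183 181 185 187 183 179 180 177 177 179 151  72  53  54  55]
 [ 72  73  74  75 139 163 161 164 169 168 162 163 162 161 162 162 135  65  54  55  55]
 [ 73  73  71  72  75  81  79  82  84  84  83  82  82  82  82  84  73  53  54  54  55]
 [ 73  74  73  73  72  71  69  70  67  68  69  68  65  67  66  66  61  54  55  55  52]
 [ 72  73  73  72  71  72  70  71  70  71  69  66  68  65  68  66  59  57  56  54  53]]
((20.0, 24.0), (20.0, 24.0), 90.0) (8, 14, 25, 21)
314.0 196.0 [0.4629 0.0864 0.101 ]
[[0.4696 0.0974 0.101 ]
 [0.473  0.0781 0.101 ]
 [0.456  0.0751 0.101 ]
 [0.4526 0.0947 0.101 ]]
```

send_rows --motion "-0.2 0 -0.15 3 0; -0.2 0 -0.15 6 0; -0.2 0 -0.15 6 0; -0.2 0 -0.15 6 0; -0.2 0 -0.15 6 0"

```text
clock: 3.8
eef_pos: [0.4656, 0.0821, 0.1228]
tool_rot: [0.996, 0.086, 0.001, -0.002]
ft_force: [-0.8, -0.3, 0.5]
grip_width: 0.0516
grasp_force: 0.0
```

send_rows --motion "-0.2 -0.2 -0.45 0 0; -0.2 -0.2 -0.45 2 0; -0.2 -0.2 -0.45 4.4 0; -0.2 -0.2 -0.45 4.4 0; -0.2 -0.2 -0.45 4.4 0"

```text
clock: 4.3
eef_pos: [0.462, 0.0844, 0.0778]
tool_rot: [0.996, 0.089, -0.0, -0.003]
ft_force: [1.1, 0.9, 0.5]
grip_width: 0.0513
grasp_force: 0.0
```

send_rows --motion "1 0 0 0 0; 1 0 0 0 0; 1 0 0 0 0; 1 0 0 0 0; 1 0 0 0 0"

```text
clock: 4.8
eef_pos: [0.463, 0.0846, 0.0786]
tool_rot: [0.996, 0.089, 0.001, -0.003]
ft_force: [-1.0, 0.5, 5.5]
grip_width: 0.0189
grasp_force: 58.5
```

send_rows --motion "1 0 0 -1 0; 1 0 0 -3 0; 1 0 0 -6 0; 1 0 0 -8.5 0; 1 0 0 -8.5 0"

```text
clock: 5.3
eef_pos: [0.4647, 0.0842, 0.1661]
tool_rot: [0.996, 0.089, 0.004, -0.003]
ft_force: [0.8, -0.9, -2.3]
grip_width: 0.0184
grasp_force: 58.9
```

```bash
python3 - <<'E'
from h import *
np.set_printoptions(precision=4,suppress=True)
o=bot.get_obs(); print(o["clock"],o["eef_pos"],R.from_quat(o["tool_rot"]).as_matrix(),o["grip_width"],o["ft_force"])
M,im=snap("side","s2"); M2,im2=snap("wrist","w3")
u,v=map(int,w2px(M,o["eef_pos"])); print(u,v)
a=cv2.resize(im[max(v-50,0):v+50,u-50:u+50],(400,400),interpolation=2)
b=cv2.resize(im2[180:380,220:420],(400,400),interpolation=2)
cv2.imwrite("pics/c3.png",cv2.cvtColor(np.hstack([a,b]),4))
E
```

```text
5.3 [0.4647 0.0842 0.1661] [[ 0.9843  0.1765  0.0066]
 [ 0.1764 -0.9843  0.007 ]
 [ 0.0078 -0.0057 -1.    ]] 0.01835981519461391 [ 0.8324 -0.9469 -2.2765]
278 154
```

View pics/c3.png

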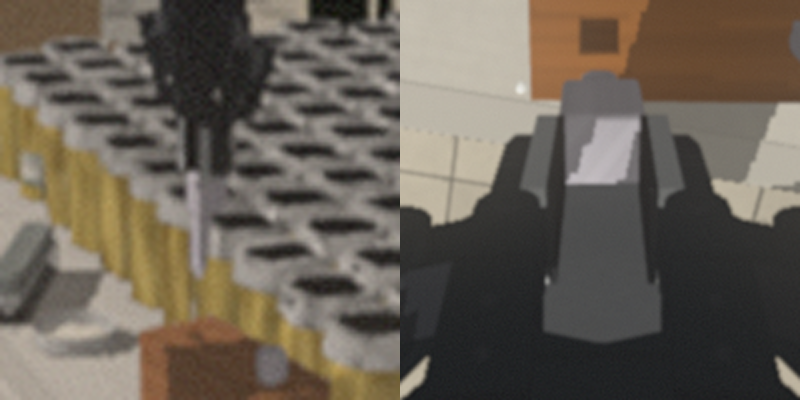

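The key is held upright with its overhang facing forward (+x). Next I carry it over the pulley.

send_rows --motion "1 0.3 4 -0.5 0.02; 1 0.6 8.5 -1 0.04; 1 0.9 13 -1.4 0.06; 1 1.2 17.5 -1.4 0.08; 1 1.5 22 -1.4 0.08"

```text
clock: 5.9
eef_pos: [0.5146, -0.1316, 0.1731]
tool_rot: [0.999, 0.049, -0.002, -0.003]
ft_force: [1.0, 0.5, -0.9]
grip_width: 0.0185
grasp_force: 59.0
```

send_rows --motion "1 0.2 4.5 0 0; 1 0.4 8.4 0 0; 1 0.4 8.4 0 0; 1 0.4 8.4 0 0; 1 0.4 8.4 0 0"

```text
clock: 6.4
eef_pos: [0.5268, -0.2123, 0.173]
tool_rot: [0.999, 0.049, -0.002, -0.004]
ft_force: [0.5, 0.2, -1.1]
grip_width: 0.0184
grasp_force: 59.1
```

```bash
python3 - <<'E'
from h import *
np.set_printoptions(precision=4,suppress=True)
o=bot.get_obs(); print(o["clock"],o["eef_pos"],R.from_quat(o["tool_rot"]).as_matrix()[:2,:2],o["grip_width"],o["ft_force"])
M,im=snap("wrist","w4"); np.save("M4.npy",np.array(M,dtype=object),allow_pickle=True)
print(w2px(M,[.5334,-.2122,.06]))
b=cv2.resize(im[90:240,220:420],(800,600),interpolation=2)
cv2.imwrite("pics/c4.png",cv2.cvtColor(b,4))
E
```

```text
6.4 [ 0.5268 -0.2123  0.173 ] [[ 0.9952  0.0979]
 [ 0.0979 -0.9952]] 0.018403035324235095 [ 0.4574  0.189  -1.0541]
(np.float64(323.0848698771943), np.float64(177.62783078624338))
```

View pics/c4.png

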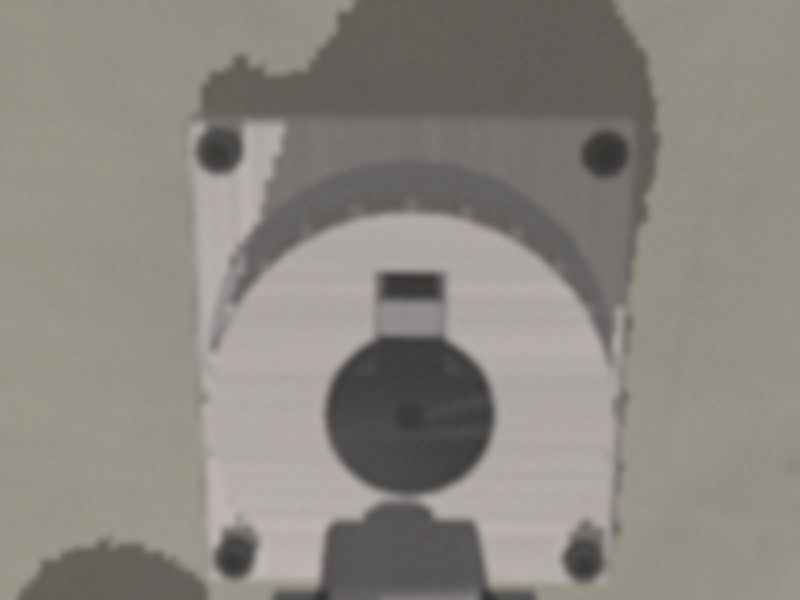

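Keyway is upright in the picture (yaw aligned); shaft centre is at crop (410,415), keyway mouth at around (410,350). The key must go about +11.6 mm in tool x and +1.2 mm in y.

send_rows --motion "1 1.16 0.12 0 0; 1 1.16 0.12 2 0; 1 1.16 0.12 4 0; 1 1.16 0.12 5.6 0; 1 1.16 0.12 5.6 0"

```text
clock: 6.95
eef_pos: [0.5373, -0.2107, 0.1157]
tool_rot: [0.999, 0.05, -0.003, -0.004]
ft_force: [0.0, 1.1, -2.3]
grip_width: 0.0189
grasp_force: 59.1
```

send_rows --motion "1 0 0 0 0; 1 0 0 0 0; 1 0 0 0 0"

```text
clock: 7.25
eef_pos: [0.5402, -0.2132, 0.1196]
tool_rot: [0.999, 0.049, 0.001, -0.002]
ft_force: [-0.6, -0.5, -1.9]
grip_width: 0.0187
grasp_force: 59.1
```

```bash
python3 - <<'E'
from h import *
np.set_printoptions(precision=4,suppress=True)
o=bot.get_obs(); print(o["clock"],o["eef_pos"],R.from_quat(o["tool_rot"]).as_matrix(),o["grip_width"],o["ft_force"])
M,im=snap("wrist","w5"); M2,im2=snap("side","s5")
u,v=map(int,w2px(M2,[.53,-.21,.07])); print(u,v)
a=cv2.resize(im[130:280,220:420],(400,300),interpolation=2)
b=cv2.resize(im2[v-38:v+37,u-50:u+50],(400,300),interpolation=2)
cv2.imwrite("pics/c5.png",cv2.cvtColor(np.hstack([a,b]),4))
E
```

```text
7.25 [ 0.5402 -0.2132  0.1196] [[ 0.9952  0.0978  0.0013]
 [ 0.0977 -0.9952  0.0049]
 [ 0.0017 -0.0047 -1.    ]] 0.018654492982368674 [-0.5942 -0.4878 -1.8748]
353 227
```

View pics/c5.png

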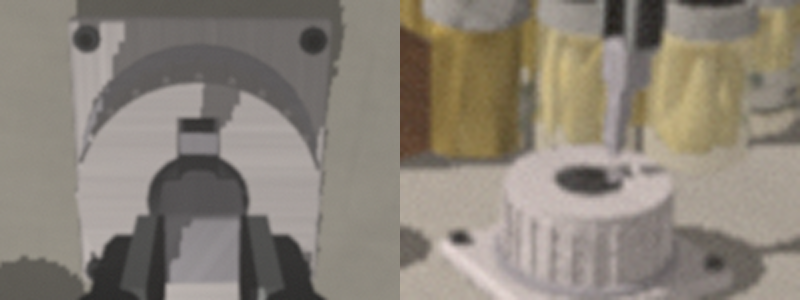

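The key is over the keyway. Small correction (−1.5 mm in x, −0.5 mm in y), then I lower gently and watch the force.

send_rows --motion "1 -0.15 -0.05 0 0; 1 -0.15 -0.05 0.5 0; 1 -0.15 -0.05 1 0; 1 -0.15 -0.05 1.4 0; 1 -0.15 -0.05 1.4 0"

```text
clock: 7.85
eef_pos: [0.537, -0.2124, 0.1031]
tool_rot: [0.999, 0.049, -0.001, -0.003]
ft_force: [-0.7, 0.4, -1.7]
grip_width: 0.019
grasp_force: 59.1
```

send_rows --motion "1 0 0 0.2 0; 1 0 0 0.4 0; 1 0 0 0.6 0; 1 0 0 0.6 0"

```text
clock: 8.25
eef_pos: [0.5376, -0.2126, 0.0979]
tool_rot: [0.999, 0.049, -0.001, -0.003]
ft_force: [0.1, 0.5, -1.3]
grip_width: 0.0186
grasp_force: 59.1
```

send_rows --motion "1 0 0 0.2 0; 1 0 0 0.4 0; 1 0 0 0.6 0; 1 0 0 0.6 0"

```text
clock: 8.65
eef_pos: [0.5376, -0.2125, 0.0918]
tool_rot: [0.999, 0.049, -0.001, -0.003]
ft_force: [0.8, -0.1, -2.2]
grip_width: 0.0186
grasp_force: 59.1
```

send_rows --motion "1 0 0 0.2 0; 1 0 0 0.4 0; 1 0 0 0.4 0"

```text
clock: 8.95
eef_pos: [0.5375, -0.2125, 0.0878]
tool_rot: [0.999, 0.049, -0.001, -0.003]
ft_force: [-0.0, -0.8, -0.9]
grip_width: 0.0189
grasp_force: 59.1
```

send_rows --motion "1 0 0 0.15 0; 1 0 0 0.3 0; 1 0 0 0.3 0"

```text
clock: 9.25
eef_pos: [0.5376, -0.2125, 0.085]
tool_rot: [0.999, 0.049, -0.001, -0.003]
ft_force: [0.3, 1.2, -1.5]
grip_width: 0.0189
grasp_force: 59.1
```

send_rows --motion "0.3 0 0 0 0; -0.2 0 0 0 0; -0.2 0 0 0 0; -0.2 0 0 0 0"

```text
clock: 9.65
eef_pos: [0.5379, -0.2127, 0.0855]
tool_rot: [0.999, 0.049, -0.0, -0.003]
ft_force: [0.1, 1.2, -0.0]
grip_width: 0.0512
grasp_force: 0.0
```

send_rows --motion "-0.2 0 0 -1.5 0; -0.2 0 0 -4 0; -0.2 0 0 -8 0; -0.2 0 0 -11 0; -0.2 0 0 -11 0"

```text
clock: 10.15
eef_pos: [0.5408, -0.2144, 0.2009]
tool_rot: [0.999, 0.049, 0.004, -0.001]
ft_force: [0.4, 0.4, 0.4]
grip_width: 0.0511
grasp_force: 0.0
```

```bash
python3 - <<'E'
from h import *
np.set_printoptions(precision=4,suppress=True)
o=bot.get_obs(); print(o["clock"],o["eef_pos"],R.from_quat(o["tool_rot"]).as_matrix()[:2,:2])
M,im=snap("wrist","w6"); M2,im2=snap("side","s6")
np.save("M6.npy",np.array(M,dtype=object),allow_pickle=True)
for b in boxes_of("wrist","key")[:2]+boxes_of("side","key")[:3]: print(b["conf"],b["rect"])
a=cv2.resize(im[90:240,220:420],(400,300),interpolation=2)
b=cv2.resize(im2[189:264,303:403],(400,300),interpolation=2)
cv2.imwrite("pics/c6.png",cv2.cvtColor(np.hstack([a,b]),4))
E
```

```text
10.15 [ 0.5408 -0.2144  0.2009] [[ 0.9952  0.0973]
 [ 0.0973 -0.9953]]
0.72 [317.2, 190.0, 19.5, 25.6]
0.65 [359.4, 225.2, 11.5, 22.9]
```

View pics/c6.png

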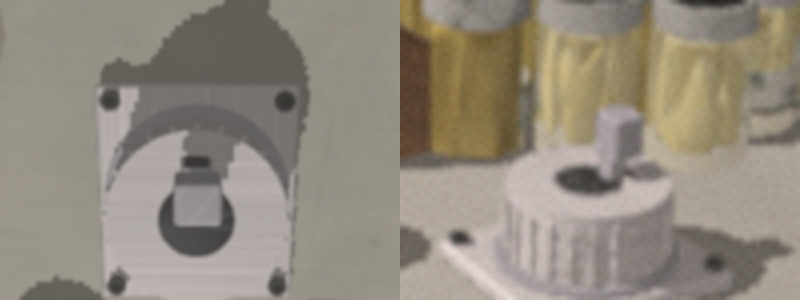

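The key stands upright and proud in the keyway, let go, with its overhang outward: head at crop (198,200) in the wrist view and upright in the side view. Next is the dolly.

send_rows --motion "-0.5 -2 3.5 -1.5 0; -0.5 -4 7 -3 0; -0.5 -6 10.5 -5 0; -0.5 -8 14 -5 0; -0.5 -9.5 16.3 -5 0"

```text
clock: 10.85
eef_pos: [0.4577, -0.3871, 0.2432]
tool_rot: [0.999, 0.048, -0.001, -0.003]
ft_force: [1.1, 0.2, 0.1]
grip_width: 0.064
grasp_force: 0.0
```

send_rows --motion "-0.5 0 0 0 0; -0.5 0 0 0 0; -0.5 0 0 0 0"

```text
clock: 11.15
eef_pos: [0.4593, -0.3839, 0.2433]
tool_rot: [0.999, 0.049, -0.001, -0.004]
ft_force: [0.2, 0.3, -0.1]
grip_width: 0.0642
grasp_force: 0.0
```

```bash
python3 - <<'E'
from h import *
np.set_printoptions(precision=4,suppress=True,linewidth=180)
o=bot.get_obs(); print(o["clock"],o["eef_pos"],R.from_quat(o["tool_rot"]).as_matrix()[:2,:2])
M,im=snap("wrist","w7"); np.save("M7.npy",np.array(M,dtype=object),allow_pickle=True)
for k,z in dict(dolly=.085,dolly_ring=.004,pulley=.06).items():
    for b in boxes_of("wrist",k)[:2]: print(k,round(b["conf"],2),np.round(b["rect"],1),px2w(M,*b["rect"][:2],z))
g=cv2.medianBlur(cv2.cvtColor(im,7),3)
for lo,hi in((20,30),(10,19),(30,45)):
    c=cv2.HoughCircles(g[60:260,220:420],cv2.HOUGH_GRADIENT_ALT,1,5,param1=120,param2=.6,minRadius=lo,maxRadius=hi)
    if c is not None:
        for q in c[0][:5]: print(lo,q+[220,60,0])
E
```

```text
11.15 [ 0.4593 -0.3839  0.2433] [[ 0.9952  0.0982]
 [ 0.0982 -0.9951]]
dolly 0.84 [336.2 157.3  37.1  37.5] [ 0.478  -0.3964  0.085 ]
dolly_ring 0.64 [337.8 153.8  59.1  56.1] [ 0.4685 -0.4029  0.004 ]
pulley 0.85 [184.6  95.4 112.1 111.4] [ 0.5236 -0.2297  0.06  ]
20 [335.     153.      25.7489]
10 [336.     157.      17.4806]
```

```bash
python3 - <<'E'
from h import *
np.set_printoptions(precision=4,suppress=True,linewidth=220)
M=np.load("M7.npy",allow_pickle=True)
for u,v,z in((336,157,.024),(335,153,.008),(336.5,153.8,.006),(336.2,157.3,.04)): print(px2w(M,u,v,z))
p=px2w(M,336,157,.024)
for z in(.008,.024,.085): print(z,w2px(M,[p[0],p[1],z]))
g=cv2.imread("pics/w7.png",0)[120:190:2,298:376:2]
for r in g: print(" ".join(f"{x:3d}" for x in r))
E
```

```text
[ 0.4676 -0.3999  0.024 ]
[ 0.4698 -0.399   0.008 ]
[ 0.4686 -0.4011  0.006 ]
[ 0.47   -0.3992  0.04  ]
0.008 (np.float64(335.4980748445522), np.float64(154.78408363246913))
0.024 (np.float64(336.0), np.float64(157.0))
0.085 (np.float64(338.34387935999104), np.float64(167.3478388778667))
136 137 138 137 136 137 138 137 137 138 138 138 137 136 138 139 126 120 120 105  90  87  90  89  90  88  89  88  87 100 134 132 132 133 134 134 134 136 135
136 136 138 138 137 138 138 137 137 138 138 137 136 135 135 127 101  88  89  88  88  90  89  88  89  86  89  88  93 115 132 133 131 133 133 135 135 133 134
138 138 137 138 139 138 138 137 139 138 138 136 135 113  99  94  88  89  90  89  89  89  89  90  88  86  87  88 101 132 132 133 132 132 134 133 133 134 134
137 137 138 138 138 138 138 139 138 139 136 113  99  92  90  88  84  85  82  82  85  82  87  88  88  86  88  86  96 129 134 133 134 131 132 133 133 134 134
138 136 136 137 137 137 138 137 138 138 137 104  89  89  85  82  87  82  75  74  74  74  77  78  83  87  88  90  88 112 129 133 133 131 132 134 133 135 133
139 137 137 138 138 138 138 137
[... 3948 characters left out ...]
 127 124 132 135 137 137 136 138 137 136 137 138 138 139 139 141 140 139 138
136 136 135 135 135 135 136 136 137 136 137 137 137 137 137 137 138 137 135 135 137 138 136 136 138 138 139 140 136 139 138 138 139 140 140 140 140 140 139
137 137 136 136 137 138 137 136 137 136 138 137 138 139 137 139 136 137 137 135 136 135 135 135 135 136 137 138 138 138 139 140 140 141 139 141 139 139 139
139 136 136 136 137 138 139 138 137 140 139 139 138 139 139 139 139 139 138 139 136 136 137 136 136 137 137 136 138 137 139 139 137 138 139 140 138 139 138
134 135 135 136 136 138 137 138 138 138 138 138 138 139 140 140 139 140 138 138 138 138 137 138 138 139 138 137 138 139 139 140 138 139 138 140 140 139 139
```

send_rows --motion "-0.5 0.8 1.7 3 0; -0.5 0.8 1.7 7 0; -0.5 0.8 1.7 11 0; -0.5 0.8 1.7 11 0; -0.5 0.8 1.7 11 0"

```text
clock: 11.85
eef_pos: [0.4688, -0.3998, 0.1344]
tool_rot: [0.999, 0.049, -0.001, -0.003]
ft_force: [-0.4, -0.2, 0.0]
grip_width: 0.064
grasp_force: 0.0
```

```bash
python3 - <<'E'
from h import *
np.set_printoptions(precision=4,suppress=True)
o=bot.get_obs(); print(o["clock"],o["eef_pos"]); M,im=snap("wrist","w8")
print(w2px(M,[.469,-.4,.085]))
for b in boxes_of("wrist","dolly")[:2]: print(b["conf"],np.round(b["rect"],1))
print(bot.get_obs()["eef_pos"])
E
```

```text
11.85 [ 0.4688 -0.3998  0.1344]
(np.float64(322.5776174945335), np.float64(207.66443980290808))
0.57 [322.  189.4  53.3  63.4]
[ 0.4704 -0.4015  0.1372]
```

send_rows --motion "-0.5 0 0 3 0; -0.5 0 0 6 0; -0.5 0 0 9 0; -0.5 0 0 10.6 0; -0.5 0 0 10.6 0"

```text
clock: 12.45
eef_pos: [0.4686, -0.3997, 0.0281]
tool_rot: [0.999, 0.049, -0.001, -0.003]
ft_force: [0.6, 0.8, 0.5]
grip_width: 0.064
grasp_force: 0.0
```

send_rows --motion "-0.5 0 0 0 0; 1 0 0 0 0; 1 0 0 0 0; 1 0 0 0 0; 1 0 0 0 0"

```text
clock: 12.95
eef_pos: [0.4696, -0.4008, 0.0299]
tool_rot: [0.999, 0.049, 0.001, -0.002]
ft_force: [-0.5, -0.2, 6.1]
grip_width: 0.0224
grasp_force: 58.5
```

```bash
python3 - <<'E'
from h import *
o=bot.get_obs(); print(o["clock"],o["eef_pos"],o["tool_rot"],o["grip_width"],o["ft_force"],R.from_quat(o["tool_rot"]).as_matrix()[:2,:2])
E
```

```text
12.95 [ 0.4695533  -0.40077536  0.0298779 ] [ 9.98813308e-01  4.86646265e-02  7.19627944e-04 -1.79234798e-03] 0.022434943801039386 [-0.48333512 -0.17852765  6.13126219] [[ 0.99526247  0.09721633]
 [ 0.09721117 -0.99525708]]
```

send_rows --motion "1 0 0 -2 0; 1 0 0 -6 0; 1 0 0 -10 0; 1 0 0 -14 0; 1 0 0 -14 0"

```text
clock: 13.45
eef_pos: [0.4716, -0.4031, 0.1749]
tool_rot: [0.999, 0.049, 0.004, 0.001]
ft_force: [0.9, -0.5, -1.9]
grip_width: 0.0223
grasp_force: 59.4
```

send_rows --motion "1 1.7 -3.6 0 0; 1 3.4 -7.2 0 0; 1 5.1 -10.8 0 0; 1 6.7 -14.4 0 0; 1 8.3 -18 0 0"

```text
clock: 13.95
eef_pos: [0.5332, -0.2116, 0.1676]
tool_rot: [0.999, 0.049, -0.002, -0.004]
ft_force: [-0.6, -0.8, -2.5]
grip_width: 0.0226
grasp_force: 59.5
```

send_rows --motion "1 0 0 0 0; 1 0 0 0 0; 1 0 0 0 0; 1 0 0 0 0"

```text
clock: 14.35
eef_pos: [0.5332, -0.2145, 0.1687]
tool_rot: [0.999, 0.048, -0.001, -0.003]
ft_force: [-0.1, -0.3, -2.0]
grip_width: 0.0226
grasp_force: 59.7
```

```bash
python3 - <<'E'
from h import *
np.set_printoptions(precision=4,suppress=True)
o=bot.get_obs(); print(o["clock"],o["eef_pos"],R.from_quat(o["tool_rot"]).as_matrix(),o["ft_force"])
M,im=snap("side","s8")
for k in("key","dolly","pulley"):
    for b in boxes_of("side",k)[:2]: print(k,b["conf"],np.round(b["rect"],1))
e=o["eef_pos"]
for p in((e[0],e[1],e[2]-.029),(.5336,-.2129,.105),(.5375,-.2125,.105)): print(w2px(M,p))
print(bot.get_obs()["eef_pos"])
E
```

```text
14.35 [ 0.5332 -0.2145  0.1687] [[ 0.9954  0.0955 -0.002 ]
 [ 0.0955 -0.9954  0.0059]
 [-0.0014 -0.0061 -1.    ]] [-0.1075 -0.2793 -2.0493]
key 0.65 [359.4 224.3  12.5  19.8]
dolly 0.74 [356.4 183.7  20.3  40.2]
pulley 0.95 [348.4 249.1  71.5  55.6]
(np.float64(356.94853378860097), np.float64(200.35741787287532))
(np.float64(356.00550616397567), np.float64(214.23825760205173))
(np.float64(357.4172720359764), np.float64(213.8926653999832))
[ 0.5335 -0.2143  0.1691]
```

```bash
python3 - <<'E'
from h import *
np.set_printoptions(precision=4,suppress=True)
M=np.load("M6.npy",allow_pickle=True)
for z in(.1,.106,.112): print(px2w(M,318.75,192,z))
S=model("side")
im=cv2.imread("pics/s6.png"); g=im[205:240,345:375,0]
print(g[::2])
for z in(.074,.08,.1,.106): print(z,[np.round(w2px(S,[.5375+a*.995,-.2125+a*.097,z]),1) for a in(-.01,.01)])
E
```

```text
[ 0.5383 -0.2121  0.1   ]
[ 0.54   -0.2119  0.106 ]
[ 0.5418 -0.2118  0.112 ]
[[128 122 113 114 114 113 107 102 100 104 119 101 100  95  94  93  87  82
   68  76  97 109 117 126 125 118 116 112 103  99]
 [124 115 115 116 107 108 104 102  98 105 108 107 102  93  99  90  88  78
   69  77 104 112 119 128 126 118 113 110 105  97]
 [121 116 114 111 108 104 100  99  93 103 106 106 101 100  96  90  91  77
   67  82 110 114 124 128 119 119 109 111 104 105]
 [124 116 112 111 106 100  99  96 101 104  98 104 100  94  94  92  84  71
   71  82 112 121 124 128 117 115 115 108 112 121]
 [121 116 113 112 102 101 100  93 102 104  92  94  96  98  94  89  83  76
   68  90 109 118 126 122 116 115 112 117 112 124]
 [115 111 111 108 103 102  96 105 116 118 129 135 134 132 127 118 101  73
   68  87 115 120 124 123 121 118 119 119 124 129]
 [121 112 112 104 105 100 107 134 166 170 162 163 161 160 158 163 156 132
  109 104 108 125 122 128 118 126 129 131 129 123]
 [117 116 115 112 108 102 117 148 161 161 166 171 163 148 132 128 124 116
  113 107 115 125 126 128 130 129 128 130 130 128]
 [120 115 114 113 108 
[... 737 characters left out ...]
  73  61  62  53  55  76 106 128 125 109  91 111 142 132 116 111
  117 120 118 119 128 149 152 155 153 149 152 148]
 [ 69  70  69  66  66  66  72  66  58  61  64  73  86 138 176 183 179 178
  180 178 177 179 178 181 180 173 151 150 149 150]
 [152 145 129 125 113 110 109 107 114 133 147 153 159 176 180 185 183 182
  187 179 184 182 184 181 170 144 137 150 150 145]
 [180 179 184 181 181 179 180 179 180 181 179 181 182 182 174 182 179 177
  183 183 181 178 168 149 124 119 133 150 151 152]]
0.074 [array([353.2, 227.2]), array([360.3, 225.4])]
0.08 [array([353.3, 224.8]), array([360.5, 223. ])]
0.1 [array([353.7, 216.8]), array([360.9, 215. ])]
0.106 [array([353.8, 214.4]), array([361. , 212.6])]
```

send_rows --motion "1 0.15 -0.15 0 0; 1 0.15 -0.15 1 0; 1 0.15 -0.15 2 0; 1 0.15 -0.15 2 0"

```text
clock: 14.95
eef_pos: [0.5336, -0.211, 0.1467]
tool_rot: [0.999, 0.049, -0.003, -0.004]
ft_force: [-0.2, 0.3, -2.9]
grip_width: 0.0226
grasp_force: 59.7
```

send_rows --motion "1 0 0 0.2 0; 1 0 0 0.4 0; 1 0 0 0.6 0; 1 0 0 0.8 0; 1 0 0 0.8 0"

```text
clock: 15.45
eef_pos: [0.5351, -0.2116, 0.141]
tool_rot: [0.999, 0.049, -0.001, -0.003]
ft_force: [0.4, -0.1, -2.6]
grip_width: 0.0226
grasp_force: 59.7
```

send_rows --motion "1 0 0 0.2 0; 1 0 0 0.4 0; 1 0 0 0.6 0; 1 0 0 0.6 0"

```text
clock: 15.85
eef_pos: [0.5349, -0.2115, 0.1348]
tool_rot: [0.999, 0.049, -0.001, -0.003]
ft_force: [-0.5, -0.4, -1.9]
grip_width: 0.0224
grasp_force: 59.7
```

send_rows --motion "1 0 0 0.2 0; 1 0 0 0.4 0; 1 0 0 0.4 0"

```text
clock: 16.15
eef_pos: [0.5349, -0.2115, 0.1308]
tool_rot: [0.999, 0.049, -0.001, -0.003]
ft_force: [0.5, -0.2, -2.7]
grip_width: 0.0224
grasp_force: 59.7
```

send_rows --motion "1 0 0 0.2 0; 1 0 0 0.4 0; 1 0 0 0.4 0"

```text
clock: 16.45
eef_pos: [0.5352, -0.2115, 0.1271]
tool_rot: [0.999, 0.049, -0.0, -0.003]
ft_force: [0.4, 0.6, -3.1]
grip_width: 0.0227
grasp_force: 59.7
```

send_rows --motion "1 0 0 0.1 0; 1 0 0 0.2 0; 1 0 0 0.2 0"

```text
clock: 16.75
eef_pos: [0.5352, -0.2116, 0.1254]
tool_rot: [0.999, 0.049, -0.0, -0.003]
ft_force: [-0.1, 1.2, -0.9]
grip_width: 0.0224
grasp_force: 59.7
```

send_rows --motion "1 0 0 0.1 0; 1 0 0 0.2 0; 1 0 0 0.2 0"

```text
clock: 17.05
eef_pos: [0.5353, -0.2117, 0.1233]
tool_rot: [0.999, 0.049, -0.0, -0.003]
ft_force: [-1.0, -0.1, 0.9]
grip_width: 0.0225
grasp_force: 59.7
```

send_rows --motion "1 0 0 0.1 0; 1 0 0 0.2 0; 1 0 0 0.2 0"

```text
clock: 17.35
eef_pos: [0.5353, -0.2117, 0.1213]
tool_rot: [0.999, 0.049, -0.0, -0.003]
ft_force: [-0.3, 0.5, 1.6]
grip_width: 0.0228
grasp_force: 60.0
```

send_rows --motion "1 0 0 0.1 0; 1 0 0 0.2 0; 1 0 0 0.3 0; 1 0 0 0.3 0"

```text
clock: 17.75
eef_pos: [0.5353, -0.2117, 0.1183]
tool_rot: [0.999, 0.049, -0.0, -0.003]
ft_force: [0.4, 0.4, 3.2]
grip_width: 0.0227
grasp_force: 60.3
```

send_rows --motion "1 0 0 0.1 0; 1 0 0 0.2 0; 1 0 0 0.3 0; 1 0 0 0.3 0"

```text
clock: 18.15
eef_pos: [0.5356, -0.2117, 0.1166]
tool_rot: [0.999, 0.049, 0.0, -0.003]
ft_force: [-1.0, -0.0, 8.7]
grip_width: 0.0225
grasp_force: 61.0
```

send_rows --motion "1 0 0 0.1 0; 1 0 0 0.2 0; 1 0 0 0.2 0"

```text
clock: 18.45
eef_pos: [0.5361, -0.2119, 0.1163]
tool_rot: [0.999, 0.049, 0.001, -0.002]
ft_force: [-3.1, 0.9, 16.5]
grip_width: 0.0226
grasp_force: 61.9
```

send_rows --motion "1 0 0 0.1 0; 1 0 0 0.2 0; 1 0 0 0.2 0"

```text
clock: 18.75
eef_pos: [0.5368, -0.212, 0.116]
tool_rot: [0.999, 0.049, 0.003, -0.002]
ft_force: [-4.2, 2.1, 24.6]
grip_width: 0.0224
grasp_force: 62.6
```

send_rows --motion "1 0 0 0.1 0; 1 0 0 0.2 0; 1 0 0 0.2 0; 1 0 0 0.2 0"

```text
clock: 19.15
eef_pos: [0.5373, -0.2121, 0.1158]
tool_rot: [0.999, 0.049, 0.004, -0.001]
ft_force: [-6.7, 2.7, 32.3]
grip_width: 0.0231
grasp_force: 63.5
```

```bash
python3 - <<'E'
from h import *
np.set_printoptions(precision=4,suppress=True)
o=bot.get_obs(); print(o["clock"],o["eef_pos"],R.from_quat(o["tool_rot"]).as_matrix()[2],o["ft_force"],o["ft_torque"])
M,im=snap("side","s9")
for k in("key","dolly"):
    for b in boxes_of("side",k)[:2]: print(k,b["conf"],np.round(b["rect"],1))
print(im[205:240:1,352:366:2,2])
E
```

```text
19.15 [ 0.5373 -0.2121  0.1158] [ 0.0073 -0.0023 -1.    ] [-6.7287  2.6539 32.3301] [0.7625 1.9962 0.0205]
key 0.55 [359.1 229.   11.7   9.2]
dolly 0.7 [356.8 206.2  19.5  39.4]
[[130 145 138 123  92  90  81]
 [140 168 140 116 104  99  82]
 [131 175 162 137 118 109  80]
 [123 150 159 137 117 103  86]
 [147 145 133 113 103  87  85]
 [168 163 131 105 100  93  97]
 [171 175 153 115 114 105 110]
 [175 175 156 127 116 109 108]
 [177 173 147 128 122 112 115]
 [184 178 163 151 154 150 147]
 [184 179 173 179 172 170 150]
 [179 178 174 170 159 148 130]
 [173 172 161 155 137 122 116]
 [173 165 155 141 129 116 117]
 [174 167 155 141 127 115 114]
 [177 166 156 143 128 120 113]
 [167 161 149 138 126 120 104]
 [130 142 143 131 124 111  80]
 [ 71  96 113 101  96  85  63]
 [ 63  51  57  61  59  54  87]
 [119  61  53  58  61  67 111]
 [150  86  84  87  91  94 122]
 [159 111  99 108 106 104 126]
 [169 128 105 110 104 109 120]
 [168 153 129 108 107 104 108]
 [143 162 149 111 107 101 103]
 [112 158 153 109 105 108 103]
 [ 90 150 159 107 105 104 109]
 [ 65 127 145 109 116 116 105]
 [ 63  85 105 117 156 152 124]
 [ 63  68  73 133 183 180 155]
 [ 70  74 104 157 183 181 181]
 [109 134 154 170 181 185 181]
 [153 168 176 175 174 181 184]
 [175 181 181 174 177 179 183]]
```

Force now rises steeply with no travel at the expected home height, so the key seems seated. I'll lift off and check numerically.

send_rows --motion "1 0 0 -1 0; 1 0 0 -2 0; 1 0 0 -4 0; 1 0 0 -6.5 0; 1 0 0 -6.5 0"

```text
clock: 19.8
eef_pos: [0.537, -0.2125, 0.1765]
tool_rot: [0.999, 0.049, 0.002, -0.002]
ft_force: [1.2, -0.5, -2.3]
grip_width: 0.0227
grasp_force: 59.8
```

```bash
python3 - <<'E'
from h import *
np.set_printoptions(precision=4,suppress=True)
o=bot.get_obs(); print(o["clock"],o["eef_pos"],o["ft_force"])
M,im=snap("side","s10")
for k in("key","dolly"):
    for b in boxes_of("side",k)[:2]: print(k,b["conf"],np.round(b["rect"],1))
print(np.hstack([np.arange(210,240)[:,None],im[210:240,348:368:2,2]]))
for a,z in((-.01,.086),(.01,.086),(-.01,.06),(.01,.06)): print(a,z,[np.round(w2px(M,[.5373+a*.995+b*.098,-.2125+a*.097-b*.995,z]),1) for b in(-.011,.011)])
E
```

```text
19.8 [ 0.537  -0.2125  0.1765] [ 1.2165 -0.4901 -2.2505]
key 0.64 [361.3 226.6  10.6  18.6]
dolly 0.81 [357.9 181.2  21.9  40.4]
[[210 110 101  94 108 100 105  92  76  81 116]
 [211 108 100  94 103 100 102  96  74  86 117]
 [212 111  99  90 106 101  97  90  75  84 118]
 [213 112 102  97 102  93  92  92  71  89 118]
 [214 110 102 102  99  95  95  91  72  89 124]
 [215 109 100 102 103  89  96  89  73  90 118]
 [216 105 101 102 101  89  89  90  71  94 116]
 [217 111  98  99  98  86  93  88  74  96 117]
 [218 109 103  95  96  87  90  92  79  94 118]
 [219 110 103  97  97  96 106  96  75 101 121]
 [220 112 101 104 119 132 140 122  92 120 130]
 [221 111 105 131 154 154 157 147 117 143 146]
 [222 108 101 149 172 159 158 156 140 153 148]
 [223 105  99 148 169 167 157 148 138 152 144]
 [224 115 118 146 161 167 134 123 111 148 157]
 [225 149 148 158 157 158 119 104 104 146 156]
 [226 177 175 165 157 155 110 106 109 148 155]
 [227 183 182 167 155 151 110 106 108 153 157]
 [228 178 184 170 153 156 112 103 109 162 154]
 [229 164 167 168 163 154 108 105 107 141 135]
 [230 123 127 157 160 147 110 104 109 114 115]
 [231  73  78 130 159 149 110 109 104 109 107]
 [232  61  53  96 146 152 103 102 103 108 106]
 [233  70  59  69 119 139 103 115 115 118 120]
 [234  60  63  54  83 101 110 153 153 157 155]
 [235  69  68  68  58  74 127 181 177 175 175]
 [236  80  74  69  85 108 158 183 183 181 180]
 [237 124 104 110 135 157 168 177 181 183 183]
 [238 165 154 156 168 179 176 179 178 181 182]
 [239 183 179 176 178 181 178 180 177 184 174]]
-0.01 0.086 [array([350.6, 220.6]), array([356.1, 224.2])]
0.01 0.086 [array([357.7, 218.9]), array([363.3, 222.4])]
-0.01 0.06 [array([350.1, 230.9]), array([355.6, 234.6])]
0.01 0.06 [array([357.2, 229. ]), array([362.7, 232.7])]
```

send_rows --motion "1 -0.1 0 3 0; 1 -0.1 0 5 0; 1 -0.1 0 5.8 0; 1 -0.1 0 6.3 0; 1 -0.1 0 6.7 0"

```text
clock: 20.45
eef_pos: [0.537, -0.2115, 0.115]
tool_rot: [0.999, 0.049, 0.005, -0.002]
ft_force: [-11.9, 8.8, 54.4]
grip_width: 0.0231
grasp_force: 67.4
```

send_rows --motion "1 0 0 0.2 0; 1 0 0 0.4 0; 1 0 0 0.4 0"

```text
clock: 20.75
eef_pos: [0.5388, -0.2117, 0.1146]
tool_rot: [0.999, 0.049, 0.007, -0.001]
ft_force: [-10.7, 7.5, 49.7]
grip_width: 0.0228
grasp_force: 68.4
```

send_rows --motion "1 0 0 -1 0; 1 0 0 -3 0; 1 0 0 -6 0; 1 0 0 -7.5 0; 1 0 0 -7.5 0"

```text
clock: 21.25
eef_pos: [0.5352, -0.2124, 0.1795]
tool_rot: [0.999, 0.049, 0.001, -0.002]
ft_force: [-0.3, 0.3, -2.5]
grip_width: 0.0223
grasp_force: 62.2
```

```bash
python3 - <<'E'
from h import *
np.set_printoptions(precision=4,suppress=True)
o=bot.get_obs(); print(o["clock"],o["eef_pos"],R.from_quat(o["tool_rot"]).as_matrix(),o["ft_force"])
M,im=snap("side","s11"); old=cv2.imread("pics/s10.png")[...,::-1].astype(int)
r=cv2.cvtColor(cv2.imread("pics/s10.png"),6)[212:242,346:370]; n=cv2.cvtColor(im,7)[212:242,346:370]
print(cv2.phaseCorrelate(r[:,:].astype(float),n.astype(float)))
a=np.hstack([np.arange(216,238)[:,None],im[216:238,350:364:2,2]]);print(a)
E
```

```text
21.25 [ 0.5352 -0.2124  0.1795] [[ 0.9953  0.0973  0.0018]
 [ 0.0973 -0.9952  0.0046]
 [ 0.0022 -0.0044 -1.    ]] [-0.2614  0.2647 -2.5127]
((0.06922350302818003, 0.17643123209204248), 0.9346148086828834)
[[216 101  99 102  91  92  88  74]
 [217 106 105  98  92  96  88  75]
 [218 103 102  93  81  85  90  75]
 [219 105  98  98  98 107  92  75]
 [220 103 104 119 128 139 121  86]
 [221 101 119 150 158 155 146 112]
 [222 104 133 171 163 155 155 138]
 [223 104 135 171 168 156 148 134]
 [224 114 144 164 168 142 127 114]
 [225 152 155 159 159 120 110 106]
 [226 171 164 158 158 113 104 106]
 [227 183 167 161 154 111 107 106]
 [228 175 166 158 152 110 107 106]
 [229 171 171 157 151 110 104 103]
 [230 130 168 160 153 105 106 110]
 [231  76 143 155 151 105 106 110]
 [232  57 100 149 154 106 105 106]
 [233  53  70 124 141 108 108 116]
 [234  61  66  81 101 114 136 155]
 [235  67  63  61  76 134 167 178]
 [236  72  69  84 103 156 182 181]
 [237 110 111 130 156 172 180 185]]
```

send_rows --motion "1 -1.7 3.6 0 0; 1 -3.4 7.2 0 0; 1 -5.1 10.8 0 0; 1 -6.8 14.4 0 0; 1 -8.4 18.1 0 0"

```text
clock: 21.8
eef_pos: [0.4664, -0.4006, 0.1742]
tool_rot: [0.999, 0.049, -0.002, -0.005]
ft_force: [0.8, -1.0, -1.7]
grip_width: 0.0225
grasp_force: 62.0
```

send_rows --motion "1 0 0 3 0; 1 0 0 7 0; 1 0 0 10 0; 1 0 0 11.5 0; 1 0 0 11.5 0"

```text
clock: 22.3
eef_pos: [0.4644, -0.3966, 0.0561]
tool_rot: [0.999, 0.049, -0.005, -0.007]
ft_force: [-0.6, -0.1, -2.6]
grip_width: 0.0223
grasp_force: 62.0
```

send_rows --motion "1 0 0 0 0; 1 0 0 0 0; 1 0 0 0 0"

```text
clock: 22.6
eef_pos: [0.469, -0.4003, 0.0636]
tool_rot: [0.999, 0.049, 0.001, -0.002]
ft_force: [-0.8, -0.8, -2.9]
grip_width: 0.0223
grasp_force: 62.0
```

```bash
python3 - <<'E'
from h import *
np.set_printoptions(precision=4,suppress=True)
o=bot.get_obs(); print(o["clock"],o["eef_pos"],R.from_quat(o["tool_rot"]).as_matrix(),o["ft_force"])
M,im=snap("side","s12")
for k in("dolly","dolly_ring"):
    for b in boxes_of("side",k)[:2]: print(k,b["conf"],np.round(b["rect"],1))
e=o["eef_pos"]
print(w2px(M,[.469,-.4,.004]),w2px(M,[e[0],e[1],e[2]+.014]))
M,im=snap("wrist","w12")
for k in("dolly","dolly_ring"):
    for b in boxes_of("wrist",k)[:2]: print(k,b["conf"],np.round(b["rect"],1))
print(w2px(M,[.469,-.4,.004]))
E
```

```text
22.6 [ 0.469  -0.4003  0.0636] [[ 0.9952  0.0974  0.001 ]
 [ 0.0974 -0.9952  0.004 ]
 [ 0.0014 -0.0039 -1.    ]] [-0.8425 -0.8232 -2.9001]
dolly 0.84 [370.4 271.4  22.3  46.2]
dolly 0.45 [247.5 185.5  19.3  12.2]
dolly_ring 0.55 [371.8 301.4  36.2  18.1]
(np.float64(371.86812476293846), np.float64(301.47939220209315)) (np.float64(374.203410114155), np.float64(269.2245362554094))
dolly 0.72 [318.2 257.2  71.8 126.6]
dolly_ring 0.79 [321.6 194.2  93.6  72.8]
(np.float64(322.11400646639174), np.float64(203.2423932342151))
```

```bash
python3 - <<'E'
from h import *
np.set_printoptions(precision=1,suppress=True,linewidth=220)
S=model("side")
def show(f,e):
    im=cv2.imread(f"pics/{f}.png",0)
    for dz in(.015-.029,.040-.029):   # foot mid, post low
        u,v=w2px(S,[e[0],e[1],e[2]+dz]); print(f,dz,round(u,1),round(v,1)); r=int(round(v)); c=int(u)-20; print(c,im[r,c:c+40])
show("side0",(.469,-.4,.029)); show("s8",(.5333,-.2144,.169)); show("s10",(.537,-.2125,.1765)); show("s11",(.5352,-.2124,.1795)); show("s12",(.469,-.4003,.0636))
E
```

```text
side0 -0.014000000000000002 372.2 296.8
352 [179 181 181 168 137 121 114 101  90 115 169 196 212 210 206 200 200 199 195 192 191 190 186 186 194 198 191 193 197 189 175 144 107  85  90 112 146 171 173 172]
side0 0.011 373.0 285.9
352 [173 175 175 174 174 172 174 174 174 177 177 175 174 173 174 171 161 156 160 161 166 169 157 145 135 123 110 112 144 172 177 175 174 176 177 176 175 178 176 177]
s8 -0.014000000000000002 357.3 194.0
337 [128 150 154 156 156 156 153 149 148 146 152 180 191 195 192 189 191 194 190 186 185 180 182 176 175 173 169 157 145 130 130 153 153 156 156 152 154 152 142 138]
s8 0.011 357.8 183.4
337 [130 135 135 125 101  88  79  71  72  74  73  78  80  86  88 114 148 145 145 144 138 129 114  98  95  93  93 101 106 106 106 105 113 113 115 115 119 127 129 130]
s10 -0.014000000000000002 358.5 190.3
338 [155 164 163 156 157 150 149 140 141 132 128 150 189 194 197 189 194 191 189 185 185 182 182 182 181 179 168 162 148 135 132 152 159 154 137 127 115  97  85  82]
s10 0.011 359.0 179.7
339 [113 117 121 116 121 123 121 110 109 102 101 121 127 136 138 144 146 141 138 128 117
[... 161 characters left out ...]
170 194 195 190 190 192 184 181 179 176 173 174 171 164 158 158 147 144 130 133 153 163 156 132 124 101  72  63  51  47]
s11 0.011 358.4 178.5
338 [ 72  77  81  92 103 111 112 123 117 112 109 112 126 134 166 189 184 168 152 134 124 114 106 107 105  91  55  42  43  43  50  51  58  63  77 112 138 134 127 135]
s12 -0.014000000000000002 373.3 281.7
353 [164 160 165 165 165 161 162 165 181 192 196 197 197 192 193 186 184 183 185 180 180 180 182 181 183 180 179 175 166 147 143 160 167 166 162 165 162 164 161 162]
s12 0.011 374.1 270.6
354 [139 140 149 162 164 168 168 165 167 168 163 162 163 170 175 159 146 135 130 127 120 109 104 101 100 115 137 144 155 158 165 162 161 160 161 158 161 157 156 159]
```

The foot appears shifted about 3.5 mm toward −x in the grip from the heavy press. I compensate and lower until contact.

send_rows --motion "1 0.35 0 0 0; 1 0.35 0 1 0; 1 0.35 0 2 0; 1 0.35 0 2.7 0; 1 0.35 0 2.7 0"

```text
clock: 23.4
eef_pos: [0.4702, -0.398, 0.0328]
tool_rot: [0.999, 0.049, -0.002, -0.004]
ft_force: [-0.3, 0.5, -2.8]
grip_width: 0.0225
grasp_force: 62.1
```

send_rows --motion "1 0 0 0.2 0; 1 0 0 0.4 0; 1 0 0 0.4 0"

```text
clock: 23.7
eef_pos: [0.4716, -0.3991, 0.0312]
tool_rot: [0.999, 0.049, -0.0, -0.003]
ft_force: [0.1, -1.0, -2.3]
grip_width: 0.0222
grasp_force: 62.1
```

send_rows --motion "1 0 0 0.15 0; 1 0 0 0.3 0; 1 0 0 0.3 0"

```text
clock: 24.0
eef_pos: [0.4719, -0.3994, 0.0295]
tool_rot: [0.999, 0.049, 0.0, -0.002]
ft_force: [-0.9, 1.5, 3.3]
grip_width: 0.0226
grasp_force: 63.0
```

send_rows --motion "0.2 0 0 0 0; -0.5 0 0 0 0; -0.5 0 0 0 0; -0.5 0 0 0 0; -0.5 0 0 0 0"

```text
clock: 24.5
eef_pos: [0.4716, -0.3991, 0.0281]
tool_rot: [0.999, 0.049, -0.0, -0.003]
ft_force: [-0.3, -1.0, -0.1]
grip_width: 0.0639
grasp_force: 0.0
```

send_rows --motion "-0.5 0 0 -2 0; -0.5 0 0 -6 0; -0.5 0 0 -11 0; -0.5 0 0 -16 0; -0.5 0 0 -21 0"

```text
clock: 25.0
eef_pos: [0.4715, -0.4001, 0.2402]
tool_rot: [0.999, 0.049, -0.0, -0.003]
ft_force: [0.8, -1.2, 0.2]
grip_width: 0.064
grasp_force: 0.0
```

send_rows --motion "-0.5 -1 -2 0 0; -0.5 -1 -2 0 0; -0.5 -1 -2 0 0; -0.5 -1 -2 0 0"

```text
clock: 25.4
eef_pos: [0.4595, -0.3812, 0.2366]
tool_rot: [0.999, 0.049, -0.001, -0.004]
ft_force: [0.7, 0.3, -0.5]
grip_width: 0.0645
grasp_force: 0.0
```

```bash
python3 - <<'E'
from h import *
np.set_printoptions(precision=4,suppress=True,linewidth=200)
o=bot.get_obs(); print(o["clock"],o["eef_pos"])
M,im=snap("wrist","w13")
for k,z in dict(dolly=.04,dolly_ring=.004,key=.086,pulley=.06).items():
    for b in boxes_of("wrist",k)[:1]: print(k,round(b["conf"],2),np.round(b["rect"],1),px2w(M,*b["rect"][:2],z))
g=cv2.medianBlur(cv2.cvtColor(im,7),3)
for lo,hi,z in((20,30,.008),(8,19,.024)):
    c=cv2.HoughCircles(g,cv2.HOUGH_GRADIENT_ALT,1,5,param1=120,param2=.5,minRadius=lo,maxRadius=hi)
    if c is not None:
        for q in c[0][:12]:
            p=px2w(M,q[0],q[1],z)
            if abs(p[0]-.469)<.03 and abs(p[1]+.4)<.03: print(lo,q,p)
S,s=snap("side","s13")
for k in("dolly","key"):
    for b in boxes_of("side",k)[:2]: print(k,b["conf"],np.round(b["rect"],1))
s0=cv2.imread("pics/side0.png",0); g=cv2.cvtColor(s,7)
for r in(270,286,297): print(s0[r,355:390],g[r,355:390],sep="\n")
for k in("pin","jar","tape_roll","lid","marker"):
    for b in boxes_of("side",k)[:1]: print(k,b["conf"],np.round(b["rect"],1))
E
```

```text
25.4 [ 0.4595 -0.3812  0.2366]
dolly 0.79 [336.9 162.1  34.4  38.4] [ 0.4656 -0.3975  0.04  ]
dolly_ring 0.8 [338.2 152.2  52.6  55.7] [ 0.4716 -0.4001  0.004 ]
key 0.69 [157.2  79.2  33.3  19. ] [ 0.5371 -0.2154  0.086 ]
pulley 0.93 [182.5  97.7 117.6 110.9] [ 0.5214 -0.2277  0.06  ]
20 [337.     154.      25.2575] [ 0.4698 -0.3986  0.008 ]
8 [338.     160.      15.4044] [ 0.4653 -0.3996  0.024 ]
8 [339.     152.      15.3633] [ 0.4751 -0.3997  0.024 ]
8 [340.     170.      11.6051] [ 0.4531 -0.4035  0.024 ]
dolly 0.65 [371.6 284.6  23.1  44.5]
key 0.43 [358.6 227.6   9.1  19.5]
[119 133 145 151 152 156 167 174 175 177 174 172 168 175 189 200 206 203 198 196 186 182 171 155 144 136 147 166 172 169 170 170 169 169 167]
[117 123 143 144 143 154 163 164 168 166 163 162 167 184 195 195 192 190 183 171 169 153 138 128 136 155 163 163 164 164 161 163 161 161 160]
[174 174 172 174 174 174 177 177 175 174 173 174 171 161 156 160 161 166 169 157 145 135 123 110 112 144 172 177 175 174 176 177 176 175 178]
[168 169 166 166 170 164 167 169 165 167 164 163 158 149 148 151 151 143 130 127 122 109 103 126 166 171 171 169 171 171 167 168 170 169 172]
[168 137 121 114 101  90 115 169 196 212 210 206 200 200 199 195 192 191 190 186 186 194 198 191 193 197 189 175 144 107  85  90 112 146 171]
[160 129 118 111 104 132 182 201 200 197 197 191 191 189 189 186 188 187 185 187 187 190 188 184 181 175 158 122  90  75  82  89 111 143 164]
pin 0.53 [441.5 246.9  38.   58.7]
jar 0.55 [440.6 248.7  36.4  56.4]
tape_roll 0.96 [275.6 242.2  30.5  32.2]
lid 0.18 [440.8 247.5  37.7  56.3]
marker 0.69 [313.  285.9  36.6  40.8]
```

```bash
python3 - <<'E'
from h import *
np.set_printoptions(linewidth=250)
a=cv2.imread("pics/side0.png",0);b=cv2.imread("pics/s13.png",0)
print(a[258:312,374]);print(b[258:312,373]); print(b[258:312,372])
A=a[260:300,362:384].astype(np.float32)
r=cv2.matchTemplate(b[250:315,350:396].astype(np.float32),A,cv2.TM_CCOEFF_NORMED); print(cv2.minMaxLoc(r),"no shift = (12,10)")
for n,(y0,y1,x0,x1) in dict(top=(262,275,364,384),foot=(288,302,358,388)).items():
    r=cv2.matchTemplate(b[y0-8:y1+8,x0-8:x1+8],a[y0:y1,x0:x1],cv2.TM_CCOEFF_NORMED);print(n,cv2.minMaxLoc(r)[1::2],"zero=(8,8)")
E
```

```text
[122 127 132 136 131 141 170 197 202 201 206 205 196 185 177 174 174 174 173 168 134 136 159 164 144 118 138 158 157 128 132 156 152 132 116 132 142 150 169 186 200 197 179 160 159 154 159 153 144 113  98 112 120 109]
[120 120 122 129 132 137 169 186 191 197 195 194 182 170 164 160 162 163 161 139 118 137 153 152 127 115 132 146 130 114 124 139 139 118 112 129 138 138 169 185 189 186 164 150 148 145 148 146 139 108  89 110 116 107]
[116 120 124 131 128 140 171 187 190 198 199 199 190 174 174 172 171 173 172 152 125 142 165 162 134 127 148 156 143 123 132 155 154 130 121 140 147 148 169 187 193 184 174 161 151 153 152 151 138 103  90 109 114 107]
(-0.32973524928092957, 0.9652289748191833, (2, 20), (11, 10)) no shift = (12,10)
top (0.9646630883216858, (7, 8)) zero=(8,8)
foot (0.9728185534477234, (7, 8)) zero=(8,8)
```

```bash
python3 - <<'E'
from workcell import workorder
print(workorder.job_done())
E
```

```text
the job is handed in; nothing more can be done
None
```

The job is handed in, with no verdict returned: the key was started by gripper and driven home with the dolly (54 N on the final press; the camera shows the head down on the pulley's face, but the shoe's travel couldn't be read). The dolly stands upright in its ring about 2–4 mm off centre, and I never touched the other objects, though only the tape roll, jar and marker were seen unmoved in the last camera check; the pin and lid weren't detected in it.

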